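# Brace the square jar and unscrew its tight cap

### The arm

A 6-joint arm with a two-finger parallel gripper is mounted at the origin on a cart in front of the work surface, level with it; the furniture and walls round the work are solid. World frame = base frame: x ahead of the robot, y to its left, z up, the work surface at z = 0. Lengths are in mm, angles in rad, forces in N, time in s.
With the tool pointing down it reaches from about 250 to 800 mm from the base axis. Payload 8.5 kg.
Tool frame: the origin (TCP) lies on the centre line of the jaws, within the pads' length; the fingertips stand 17 mm ahead of it and the grasp point (between the pads) lies 2 mm behind it; z points along the fingers, y is the direction in which the jaws open and shut (so a half turn about z gives the same grasp; the last joint's range is limited). The gripper opens to 85 mm and grips with 20 to 120 N. Pads are 22 mm wide; open, the fingers measure 114 mm over their backs; the gripper's body (76 mm by 85 mm) begins 54 mm behind the grasp point. The pads swing forward as they close: fully open they stand 13 mm farther back than shut.
Start: joints at [1.201, 0.238, -0.013, 1.319, 0, 1.571], TCP at [189.733, 489.471, 248.276] pointing down, gripper open.
Joint ranges: [-2.66, 2.66], [-1.03, 1.9], [-1.14, 1.46], [-1.82, 2.27], [-1.45, 1.34], [-3.14, 3.14]. Speed limits (rad/s): [2.22, 2.22, 2.79, 3.14, 3.14, 3.14].

### API

Orientations are given as a rotation vector (axis times angle).
In Python, from station import sensors, cams, finish_job gives the robot as it stands.
- The arm moves only by the shell command python3 -m jog 'ROWS'. ROWS is JSON, one flat list of numbers, 7 for each row, row after row: the shift along the tool's x, y, z in cm, then the turn, a rotation vector about the tool's x, y, z in rad, then the opening, from 0 (shut) to 1 (fully open). In form: [dx, dy, dz, rx, ry, rz, hand, dx, dy, dz, rx, ry, rz, hand, ...]. A call has 1 to 5 rows; each row is the pose to reach, as a shift and turn from the pose commanded when the call began, along the tool's axes at that moment; what a row does not reach only later rows make up. A row lasts 1/8 s, in which the tool goes at most 62.5 mm and 10.7 degrees, less where a joint would pass 70% of its speed; a pose out of reach is approached as far as the arm can. A call with a gripper value outside its range is refused whole. The fingers move at their own pace and stop on an object; the grip force is fixed at half the most. Time passes only in rows, so rows that repeat a pose let the fingers close. It gives the time, the measured TCP pose, the force and the opening at its end, in the units of the state.
- sensors.sense(): the state, without advancing time (a new reading comes with each control period).
- cams.get_image(name): name is "scene" or "top"; returns the picture (480x640x3 uint8, red, green, blue); there is no depth.
- cams.get_calibration(name): a dict with "intrinsics" (3x3 intrinsics, pixels), "R" (3x3) and "t" (3): a world point X has camera coordinates R X + t. Camera axes: x right, y down, z forward; pixel columns grow to the right and rows downward; lengths in mm; the calibration is good to about 2 mm. A picture is of the moment at which its call begins. get_calibration takes no time and is no camera call.
- finish_job(): hands the job in, once; it reports no verdict.
The state is a dict: "time_s": time; "joint_pos": joint angles; "joint_velocities": joint speeds; "joint_efforts": joint torques, N m; "tcp_pos": TCP position; "orientation": TCP orientation; "force": force on the tool from outside, world axes, zero at the start; "wrist_torque": the same for the moment, N m; "width": finger opening in mm.
Only numpy, scipy, OpenCV 4.12 (cv2) and the standard library are available. Lean on these libraries where they do the work, as an engineer would, in place of code of your own. Each camera call takes 0.05 s, during which the arm holds its last target.

### The job

The square jar's cap is too tight to turn while the jar stands free: keeping the jar upright and its cap on, seat the jar fully in the square pocket of the block that is screwed to the bench, which keeps it from turning. Then unscrew the cap counter-clockwise until its threads come free, lift it straight off and finish while still holding it level just above the open mouth, clear of the jar, with the jar left seated in the pocket. Leave the thermometer, the timer box and the small round bottle where they are.

Things in the scene. Friction and masses are not known exactly. Their poses are not given: they have to be found in the camera images.
- jar_center (a point): centre of the body of the loose square jar: white plastic, 64 x 64 mm in plan with all edges rounded (6 mm), 80 mm high; this point is 40 mm above its underside. Z is up, X and Y square to the flat sides; a small raised mark on the shoulder lies towards +X. With its cap 0.34 to 0.48 kg. It can be carried upright by its tight cap
- jar_mouth (a point): centre of the jar's mouth, 108 mm above its underside, axes as jar_center; hidden in the cap at the start. The round neck is 36 mm in diameter with three short thread ridges; a springy sealing ring on the mouth presses the cap up with 10 to 20 N and stands up to 8 mm above the mouth once the cap is off
- cap_center (a point): centre of the round ribbed grey cap, 55 mm in diameter, 34 mm high; half-way up, on its axis. Z is up; a raised bar on its top lies towards +X. At the start it is screwed on, its yaw 53 to 75 degrees clockwise of the jar's. It takes 0.3 to 0.6 N m to turn, so grip it firmly (40 N or more)
- cap_rim (a point): centre of the cap's lower rim, 17 mm below cap_center; 10 to 13 mm above the jar's shoulder when screwed on. Turned counter-clockwise seen from above the cap rises up to 1.5 mm; it is free to lift when its yaw is within 10 degrees of the jar's (bar above the jar's mark). It meets a stop clockwise, and about 14 degrees past the mark
- pocket_floor (a point): centre of the floor of the square pocket in the plywood block, 112 x 112 mm and 34 mm high, fixed to the bench by four screws; the pocket is 70 x 70 mm, 28 mm deep with a chamfered mouth and its floor is 6 mm above the bench. X and Y are square to the pocket's walls, Z is up. The jar fits in any of its four quarter turns
- thermo: bystander: square thermometer with a dark round dial, standing upright, 59 x 77 mm in plan, 73 mm high; origin under its centre
- timer: bystander: white timer box with a dark thumb wheel, 72 x 93 mm, 48 mm high; origin under its centre
- small_bottle: bystander: small closed round bottle with a rounded cap, 40 mm in diameter, 95 mm high; origin under its centre
Mind the look-alikes: they are no part of the job. What is shaped like the part that bears cap_center but green is not meant.

How it is judged:
By the outcome, as a careful person would: the job done as asked, in the order asked, and still so for the second after the job is handed in, while the arm keeps its last pose, push and grip.
It also fails if it takes over 42 s, if anything falls off the work surface, if the arm or the gripper's body presses on something with over 40 N, if the wrist force passes 120 N, or if a joint passes its speed limit or range.

## Working session

There is one attempt and no reset: what is moved stays moved. The work goes in short steps, Python scripts to look and compute and a shell command to move; the robot and the scene stay as the last step left them, time stands still between calls to the robot, and variables do not carry over. Pictures are saved under pics/ and viewed, and the job is handed in when it is done.

```bash
mkdir -p pics; ls; cat > h.py <<'E'
import numpy as np,cv2
from station import sensors,cams,finish_job
from scipy.spatial.transform import Rotation as Rn
def ray(name,u,v,z):
    c=cams.get_calibration(name);K=np.array(c["intrinsics"]);R=np.array(c["R"]);t=np.array(c["t"]).ravel()
    d=R.T@np.linalg.solve(K,[u,v,1]);o=-R.T@t
    return o+d*(z-o[2])/d[2]
def proj(name,X):
    c=cams.get_calibration(name);K=np.array(c["intrinsics"]);R=np.array(c["R"]);t=np.array(c["t"]).ravel()
    p=K@(R@np.array(X,float)+t);return p[:2]/p[2]
def shot(name,fn):
    im=cams.get_image(name)[:,:,::-1].copy();cv2.imwrite('pics/'+fn,im);return im
E
python3 - <<'E'
from h import *
for n in("scene","top"):
    shot(n,n+'0.png');c=cams.get_calibration(n);print(n,c,-np.array(c["R"]).T@np.array(c["t"]).ravel())
print(sensors.sense())
E
```

```text
pics
scene {'intrinsics': array([[486.8770986 ,   0.        , 317.22988031],
       [  0.        , 486.8770986 , 235.41398143],
       [  0.        ,   0.        ,   1.        ]]), 'R': array([[ 0.81263888, -0.58274376, -0.00526848],
       [-0.37230218, -0.51217961, -0.77399169],
       [ 0.44834042,  0.63093721, -0.63317384]]), 't': array([-466.85181317,  251.95162314,  985.19102812])} [  31.48311361 -764.6041713   816.3460495 ]
top {'intrinsics': array([[466.77853902,   0.        , 329.35194736],
       [  0.        , 466.77853902, 249.00121286],
       [  0.        ,   0.        ,   1.        ]]), 'R': array([[ 0.02489651, -0.99960612, -0.0129523 ],
       [-0.99519687, -0.02355551, -0.09501749],
       [ 0.09467496,  0.01525569, -0.99539134]]), 't': array([ -53.27471349,  554.38449536, 1108.66738792])} [ 448.08502457  -57.10840205 1155.54410647]
{'time_s': 0.1, 'joint_pos': array([ 1.20099154e+00,  2.38725586e-01, -1.41709404e-02,  1.31922393e+00,
       -1.43207274e-05,  1.57082371e+00]), 'joint_velocities': array([-1.13013353e-03, -3.50431697e-06,  2.33580551e-03,  8.72516481e-04,
        2.10499314e-04, -4.65723856e-04]), 'joint_efforts': array([ 1.16243300e-03, -5.39719248e+01,  3.46998239e+01,  1.34090832e-02,
        8.58599856e-05, -1.67135818e-05]), 'tcp_pos': array([189.62533487, 489.16924951, 247.73900953]), 'orientation': array([-5.77583650e-01, -3.08780769e+00,  2.04847556e-03]), 'force': array([ 0.14289502, -0.72309872, -0.35401255]), 'wrist_torque': array([-0.06203755, -0.00235669, -0.07151348]), 'width': 85.02786756056481}
```

View pics/scene0.png

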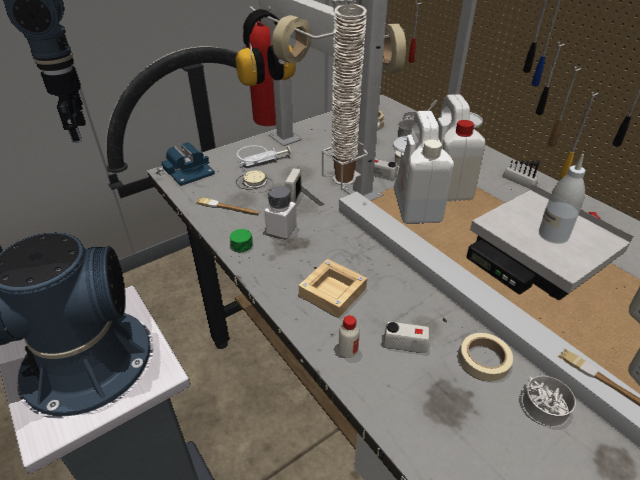

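View pics/top0.png

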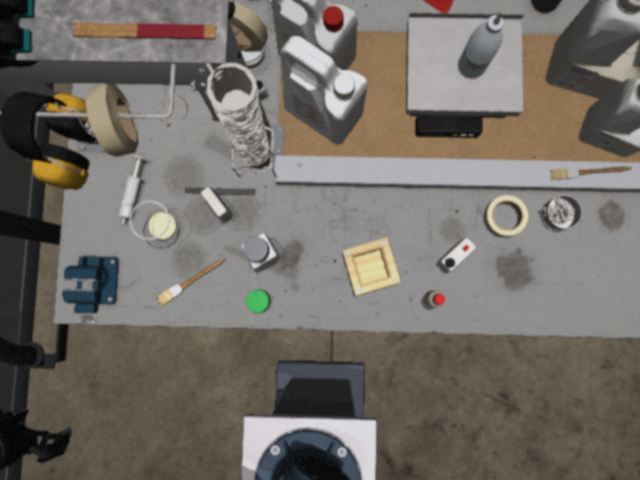

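Candidates for the cap: the grey round cap on the white square jar (scene 279,196; top 258,250), the green loose cap (scene 241,240; top 258,301; excluded by colour) and the small bottle's red cap (scene 349,322; a bystander). The pocket block is at scene 333,287, top 371,266. The thermometer stands right behind the jar (top 215,204). Next I take a close crop of the jar and block.

```bash
python3 - <<'E'
import cv2,numpy as np
t=cv2.imread('pics/top0.png');s=cv2.imread('pics/scene0.png')
f=lambda im,x,y,w,k:cv2.resize(im[y:y+w,x:x+w],(400,400),interpolation=cv2.INTER_CUBIC)
a=np.hstack([f(t,235,225,50,8),f(s,255,175,70,8)]);cv2.imwrite('pics/c1.png',a)
b=np.hstack([f(t,332,226,80,5),f(s,293,247,80,5)]);cv2.imwrite('pics/c2.png',b)
E
```

```text
(no output)
```

View pics/c1.png

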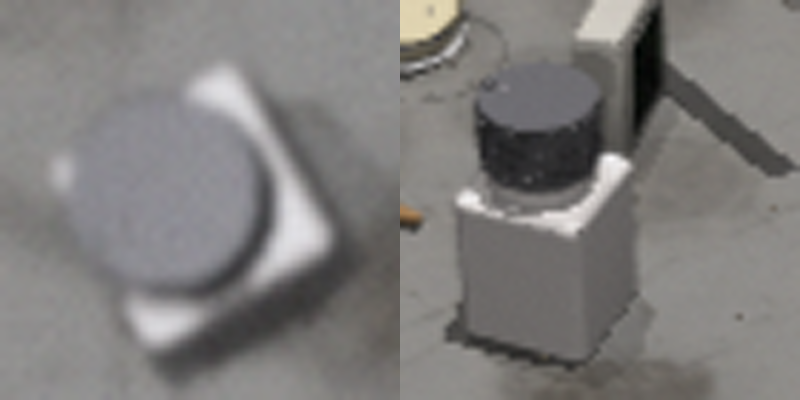

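View pics/c2.png

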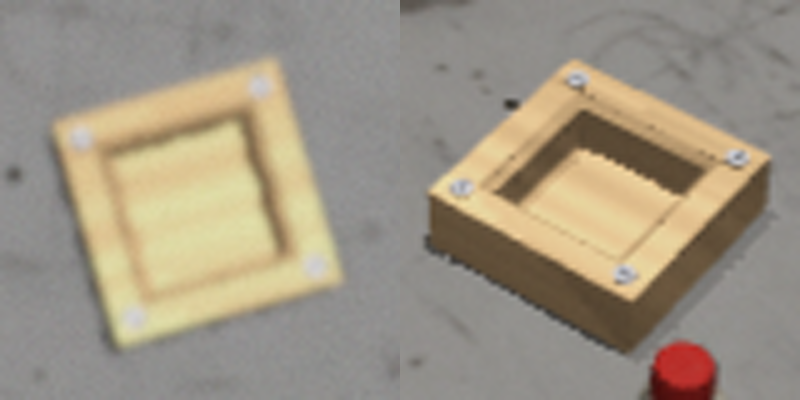

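```bash
python3 - <<'E'
from h import *
T=cv2.imread('pics/top0.png');S=cv2.imread('pics/scene0.png')
o=lambda P,k,x,y:[((a)/k-.5+.5/k+x,b/k-.5+.5/k+y) for a,b in P]
def rep(l,n,P,z):
    W=np.array([ray(n,u,v,z)[:2] for u,v in P]);c=W.mean(0)
    e=[W[(i+1)%4]-W[i] for i in range(4)]
    print(l,n,W.round(1).tolist(),'c',c.round(1),'L',[round(float(np.linalg.norm(x)),1) for x in e],'yaw',[round(float(np.degrees(np.arctan2(x[1],x[0]))%90),1) for x in e])
    return c
rep('screws','top',o([(80,137),(260,87),(315,265),(133,317)],5,332,226),34)
rep('screws','scene',o([(60,188),(177,80),(337,157),(223,273)],5,293,247),34)
rep('corner','top',o([(55,123),(275,58),(343,282),(118,348)],5,332,226),34)
rep('corner','scene',o([(30,190),(175,60),(370,157),(237,300)],5,293,247),34)
# cap top ellipse
def cap(n,box,z,P,k):
    P=np.array(o(P,k,*box),np.float32)
    W=np.array([ray(n,u,v,z)[:2] for u,v in P],np.float32)
    # circle fit
    A=np.c_[2*W,np.ones(len(W))];s=np.linalg.lstsq(A,(W**2).sum(1),rcond=None)[0]
    print('cap',n,z,s[:2].round(1),'d',2*np.sqrt(s[2]+s[0]**2+s[1]**2))
cap('top',(235,225),126,[(75,190),(170,97),(255,150),(265,200),(230,265),(165,293),(100,262),(110,120)],8)
cap('scene',(255,175),126,[(76,100),(140,64),(200,95),(185,120),(150,131),(105,124),(95,75)],400/70)
# jar shoulder edges at z~77
for n,P,k,b in(('top',[(228,65),(335,235),(150,355)],8,(235,225)),('scene',[(232,160),(176,234),(58,196)],400/70,(255,175))):
    Wp=np.array([ray(n,u,v,76)[:2] for u,v in o(P,k,*b)]);e=np.diff(Wp,axis=0);print('jar',n,Wp.round(1).tolist(),np.linalg.norm(e,axis=1).round(1),(np.degrees(np.arctan2(e[:,1],e[:,0]))%90).round(1),'mid diag',((Wp[0]+Wp[2])/2).round(1))
c=cv2.createCLAHE(4,(2,2))
g=c.apply(cv2.cvtColor(S,cv2.COLOR_BGR2GRAY)[180:220,262:300]);g2=c.apply(cv2.cvtColor(T,cv2.COLOR_BGR2GRAY)[230:275,238:283])
cv2.imwrite('pics/c3.png',np.hstack([cv2.resize(g,(400,400)),cv2.resize(g2,(400,400))]))
E
```

```text
screws top [[546.1, -84.1], [572.4, -170.4], [487.3, -197.9], [460.3, -111.3]] c [ 516.5 -141. ] L [90.2, 89.5, 90.7, 90.0] yaw [16.9, 17.9, 17.3, 17.6]
screws scene [[460.8, -109.8], [546.7, -82.9], [574.9, -167.9], [488.8, -194.4]] c [ 517.8 -138.8] L [90.0, 89.5, 90.1, 89.1] yaw [17.4, 18.4, 17.1, 18.3]
corner top [[552.6, -71.9], [586.7, -177.5], [479.5, -211.4], [445.4, -104.4]] c [ 516.  -141.3] L [110.9, 112.4, 112.3, 112.1] yaw [17.9, 17.6, 17.7, 16.9]
corner scene [[449.1, -102.9], [554.4, -71.0], [587.1, -176.7], [484.1, -210.5]] c [ 518.7 -140.3] L [110.0, 110.7, 108.4, 113.1] yaw [16.9, 17.2, 18.1, 18.0]
cap top 126 [542.5 122.2] d 53.48520627415637
cap scene 126 [544.2 121.8] d 53.63973527569578
jar top [[585.4, 115.2], [536.3, 82.1], [500.2, 134.6]] [59.1 63.7] [34.  34.6] mid diag [542.8 124.9]
jar scene [[588.1, 117.4], [536.8, 85.0], [509.2, 140.3]] [60.7 61.8] [32.3 26.5] mid diag [548.7 128.8]
```

View pics/c3.png

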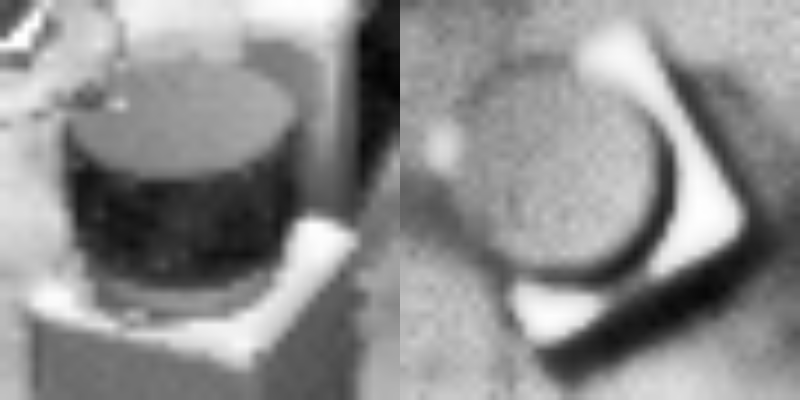

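```bash
python3 - <<'E'
from h import *
c=np.array([543.5,122])
for u,v,z in((274.3,209.9,80),(273.4,189.8,127)):
    w=ray('scene',u,v,z)[:2]-c;print(w,np.hypot(*w),np.degrees(np.arctan2(w[1],w[0])))
s=sensors.sense();R=Rn.from_rotvec(s['orientation']).as_matrix();print(R.round(3))
S=cv2.imread('pics/scene0.png')
cv2.imwrite('pics/c4.png',cv2.resize(S[180:220,262:302],(600,600),interpolation=cv2.INTER_NEAREST))
E
```

```text
[-19.34087194  -4.75410238] 19.916596518342743 -166.19014200772165
[-7.40597558 13.40844253] 15.317793754818405 118.91348382915986
[[-0.932  0.361 -0.   ]
 [ 0.361  0.932 -0.001]
 [-0.    -0.001 -1.   ]]
```

View pics/c4.png

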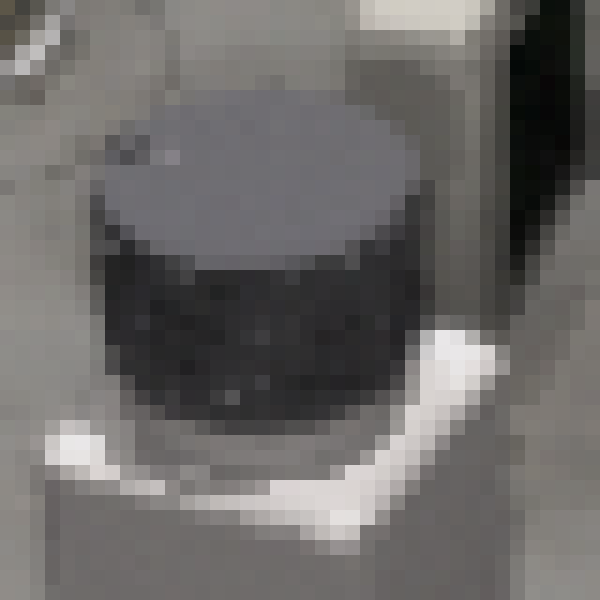

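```bash
python3 - <<'E'
from h import *
c=np.array([543.5,122])
for u,v,z in((274.5,211,80),(274.5,212,80),(276,211,80),(272.2,189.8,127),(270,190,127),(271,190,127)):
    w=ray('scene',u,v,z)[:2]-c;print(u,v,z,w.round(1),np.hypot(*w).round(1),np.degrees(np.arctan2(w[1],w[0])).round(1))
for a in (33.5,123.5,-146.5,-56.5):
    d=np.array([np.cos(np.radians(a)),np.sin(np.radians(a))])
    print(a,proj('scene',[*(c+27*d),81]).round(1),[proj('scene',[*(c+20*np.array([np.cos(b),np.sin(b)])),127]).round(1) for b in np.radians([a-53,a-64,a-75])])
E
```

```text
274.5 211 80 [-21.4  -9.1] 23.3 -157.0
274.5 212 80 [-23.7 -12.7] 26.9 -151.7
276 211 80 [-18.3 -11.3] 21.6 -148.3
272.2 189.8 127 [-9.9 15.2] 18.1 123.0
270 190 127 [-14.8  17.7] 23.1 129.9
271 190 127 [-12.8  16.2] 20.6 128.3
33.5 [283.9 200.4] [array([286.5, 190. ]), array([286.7, 190.8]), array([286.6, 191.7])]
123.5 [270.2 204. ] [array([277., 187.]), array([278.5, 186.8]), array([280. , 186.8])]
-146.5 [275.3 211.9] [array([270.9, 192.5]), array([270.7, 191.7]), array([270.9, 190.8])]
-56.5 [289.3 208.2] [array([280.5, 195.6]), array([278.9, 195.8]), array([277.4, 195.8])]
```

Jar: centre (543,122), yaw ≈33.5° mod 90 (mark at −146.5°, scene 275,212; bar near scene 271,190). Pocket: (517,−140), yaw 17.5°. The screw spacing (90 mm), block side (112 mm) and cap diameter (about 54 mm) agree with the given sizes. Now the reach.

```bash
cat >> h.py <<'E'
def go(x,y,z,yaw=None):
    s=sensors.sense();R=Rn.from_rotvec(s['orientation']);M=R.as_matrix()
    cy=np.degrees(np.arctan2(M[1,1],M[0,1]))
    a=np.radians(cy if yaw is None else yaw);Y=np.array([np.cos(a),np.sin(a),0]);Z=np.array([0,0,-1.]);X=np.cross(Y,Z)
    T=np.c_[X,Y,Z];d=M.T@(np.array([x,y,z])-s['tcp_pos'])/10
    rv=Rn.from_matrix(M.T@T).as_rotvec()
    print('t',round(s['time_s'],2),'tcp',s['tcp_pos'].round(1),'jawyaw',cy.round(1),'q6',s['joint_pos'][5].round(2),'F',s['force'].round(1),'w',round(s['width'],1),'tau',s['wrist_torque'].round(2));print('d cm',d.round(2),'rv',rv.round(3))
E
python3 -c "
from h import *
go(543.3,122,190)
w=ray('top',215,204,60);print(w)"
```

```text
t 0.1 tcp [189.6 489.2 247.7] jawyaw 68.8 q6 1.57 F [ 0.1 -0.7 -0.4] w 85.0 tau [-0.06 -0.   -0.07]
d cm [-46.25 -21.44   5.8 ] rv [-0.001  0.     0.   ]
[653.7195838 235.3292784  60.       ]
```

```bash
python3 -m jog '[-4,-1.9,0,0,0,0,1, -9,-4.2,0,0,0,0,1, -14,-6.5,0,0,0,0,1, -19,-8.8,0,0,0,0,1, -24,-11.1,0,0,0,0,1]'; python3 -m jog '[-5,-2.3,1,0,0,0,1, -10,-4.6,2,0,0,0,1, -15,-7,3.5,0,0,0,1, -19,-8.8,4.5,0,0,0,1, -22.2,-10.3,5.8,0,0,0,1]'; python3 -c "
from h import *
go(543.3,122,150,45)"
```

```text
time_s: 0.72
tcp_pos: [374.3, 297.8, 248.2]
orientation: [-0.577, -3.088, 0.0]
force: [1.6, -0.1, 0.8]
width: 85.3
time_s: 1.35
tcp_pos: [544.2, 121.3, 189.6]
orientation: [-0.579, -3.087, 0.0]
force: [-0.1, 1.4, 0.3]
width: 85.1
t 1.35 tcp [544.2 121.3 189.6] jawyaw 68.7 q6 0.59 F [-0.1  1.4  0.3] w 85.1 tau [ 0.03 -0.05  0.01]
d cm [0.11 0.03 3.96] rv [-0.    -0.     0.414]
```

```bash
python3 -m jog '[0.1,0,1.5,0,0,0,1, 0.1,0,3,0,0,0,1, 0.1,0,4,0,0,0,1, 0.1,0,4,0,0,0,1]'; python3 - <<'E'
from h import *
s=shot('scene','s1.png');t=shot('top','t1.png')
f=lambda im,x,y,w:cv2.resize(im[y:y+w,x:x+w],(400,400),interpolation=cv2.INTER_CUBIC)
cv2.imwrite('pics/c5.png',np.hstack([f(t,210,200,100),f(s,230,130,110)]))
go(543.3,122,108)
E
```

```text
time_s: 1.85
tcp_pos: [541.3, 124.0, 149.7]
orientation: [-0.575, -3.087, 0.001]
force: [0.1, -0.6, 0.5]
width: 85.5
t 1.95 tcp [542.1 123.9 150.7] jawyaw 68.9 q6 0.59 F [ 0.  -0.7 -0.3] w 85.6 tau [-0.01  0.04 -0.04]
d cm [-0.18 -0.13  4.27] rv [ 0.  0. -0.]
```

View pics/c5.png

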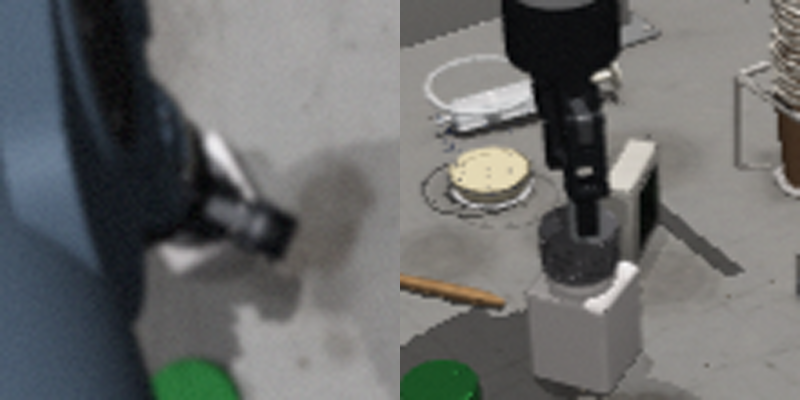

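The fingers straddle the cap (near finger in front of it at scene ≈391,187; jar to its lower side). I descend and close.

```bash
python3 -m jog '[-0.1,0,1.2,0,0,0,1, -0.1,0,2.4,0,0,0,1, -0.1,0,3.4,0,0,0,1, -0.1,0,4.2,0,0,0,1, -0.1,0,4.2,0,0,0,1]' &&  python3 -m jog '[0,0,0,0,0,0,0.8, 0,0,0,0,0,0,0.6, 0,0,0,0,0,0,0.4, 0,0,0,0,0,0,0.4, 0,0,0,0,0,0,0.4]';python3 -m jog '[0,0,0,0,0,0,0,0,0,0,0,0,0,0,0,0,0,0,0,0,0]'; python3 -c "
from h import *
go(543.3,122,108)"
```

```text
time_s: 2.58
tcp_pos: [542.7, 122.8, 107.5]
orientation: [-0.578, -3.087, 0.001]
force: [0.2, -0.3, 0.4]
width: 85.2
time_s: 3.2
tcp_pos: [543.8, 123.4, 109.1]
orientation: [0.577, 3.087, 0.002]
force: [0.1, 2.7, 6.3]
width: 53.4
time_s: 3.58
tcp_pos: [543.8, 123.3, 109.0]
orientation: [0.577, 3.087, 0.002]
force: [0.0, 2.8, 6.2]
width: 53.3
t 3.58 tcp [543.8 123.3 109. ] jawyaw 68.8 q6 0.59 F [0.  2.8 6.2] w 53.3 tau [ 0.45 -0.12  0.05]
d cm [ 0.   -0.14  0.1 ] rv [ 0.001  0.001 -0.   ]
```

```bash
python3 -m jog '[0,0,-0.5,0,0,0,0,0,0,-1.5,0,0,0,0,0,0,-3,0,0,0,0,0,0,-4.5,0,0,0,0,0,0,-6,0,0,0,0]';python3 -m jog '[0,0,-0.5,0,0,0,0,0,0,-0.5,0,0,0,0]'; python3 - <<'E'
from h import *
s=shot('scene','s2.png')
f=lambda im,x,y,w:cv2.resize(im[y:y+w,x:x+w],(600,600),interpolation=cv2.INTER_CUBIC)
cv2.imwrite('pics/c6.png',f(s,235,130,100))
go(517,-140,175,68.8-16)
E
```

```text
time_s: 4.2
tcp_pos: [543.3, 123.0, 169.7]
orientation: [0.577, 3.088, 0.0]
force: [0.2, 0.1, -4.8]
width: 53.8
time_s: 4.45
tcp_pos: [543.3, 123.0, 173.7]
orientation: [0.578, 3.087, 0.0]
force: [1.2, 0.5, -5.4]
width: 53.2
t 4.5 tcp [543.1 122.9 173.2] jawyaw 68.8 q6 0.59 F [-0.4  0.3 -5. ] w 53.3 tau [0.04 0.09 0.  ]
d cm [ -7.07 -25.46  -0.18] rv [-0.    -0.     0.279]
```

View pics/c6.png

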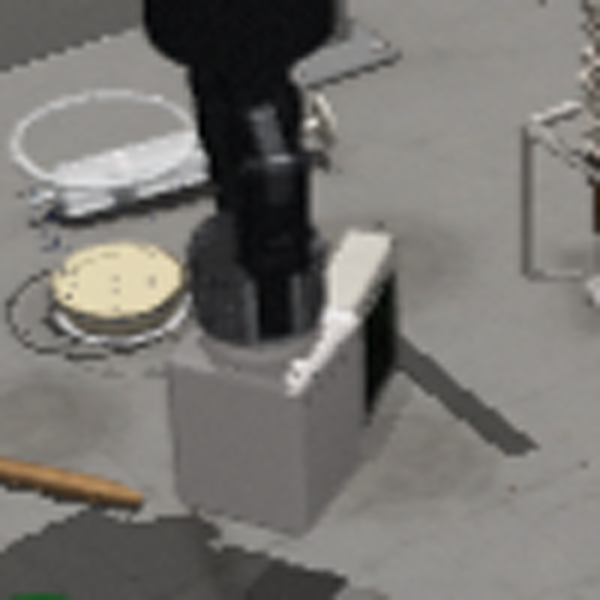

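The jar hangs upright under the cap (scene 275,200), clear of the bench. I carry it over the pocket and turn it −16° on the way.

```bash
python3 -m jog '[-0.7,-2.5,0,0,0,0.03,0,-1.8,-6.5,0,0,0,0.08,0,-3,-10.8,0,0,0,0.13,0,-4.2,-15,0,0,0,0.18,0,-5.3,-19,0,0,0,0.22,0]';python3 -m jog '[-0.2,-3.8,0,0,0,0.03,0,-0.3,-5.8,0,0,0,0.06,0,-0.3,-6.6,0,0,0,0.06,0,-0.3,-6.6,0,0,0,0.06,0]'; python3 - <<'E'
from h import *
go(517,-140,175,68.8-16)
E
```

```text
time_s: 5.12
tcp_pos: [523.3, -74.7, 172.7]
orientation: [-0.915, -3.004, 0.0]
force: [0.4, 0.4, -4.4]
width: 53.3
time_s: 5.62
tcp_pos: [489.8, -129.7, 173.3]
orientation: [1.002, 2.977, 0.0]
force: [-0.2, 1.1, -5.8]
width: 53.5
t 5.62 tcp [ 489.8 -129.7  173.3] jawyaw 52.8 q6 0.39 F [-0.2  1.1 -5.8] w 53.5 tau [ 0.   -0.06  0.  ]
d cm [-2.8   0.82 -0.17] rv [ 0. -0. -0.]
```

```bash
python3 -m jog '[-1,0.3,0,0,0,0,0,-2,0.6,0,0,0,0,0,-2.8,0.8,0,0,0,0,0,-2.8,0.8,0,0,0,0,0]'; python3 - <<'E'
from h import *
s=shot('scene','s3.png');t=shot('top','t3.png')
f=lambda im,x,y,w:cv2.resize(im[y:y+w,x:x+w],(400,400),interpolation=cv2.INTER_CUBIC)
cv2.imwrite('pics/c7.png',np.hstack([f(s,275,210,110),f(t,320,210,100)]))
cv2.imwrite('pics/c7b.png',cv2.resize(s[215:325,275:395],(780,715),interpolation=cv2.INTER_CUBIC)[:600])
go(517,-140,175,68.8-16)
E
```

```text
time_s: 6.12
tcp_pos: [517.7, -140.5, 173.0]
orientation: [-1.002, -2.977, 0.0]
force: [-0.7, 0.3, -4.9]
width: 53.2
t 6.22 tcp [ 516.7 -140.3  173. ] jawyaw 52.8 q6 0.38 F [-0.8 -0.6 -4.6] w 53.6 tau [0.05 0.02 0.02]
d cm [-0.    0.05 -0.2 ] rv [-0.    -0.001 -0.   ]
```

View pics/c7.png

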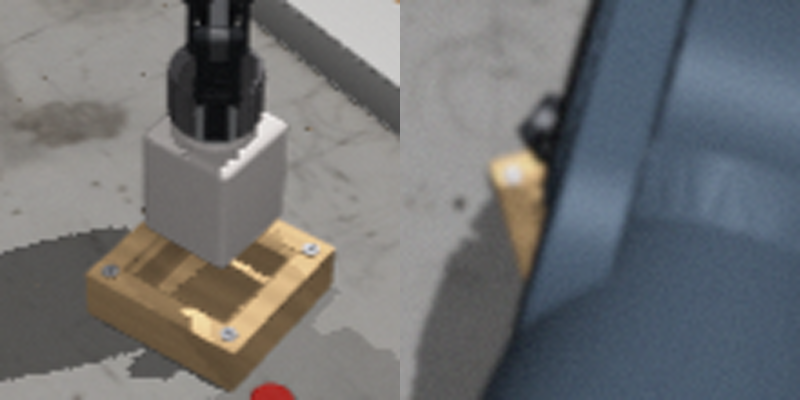

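View pics/c7b.png

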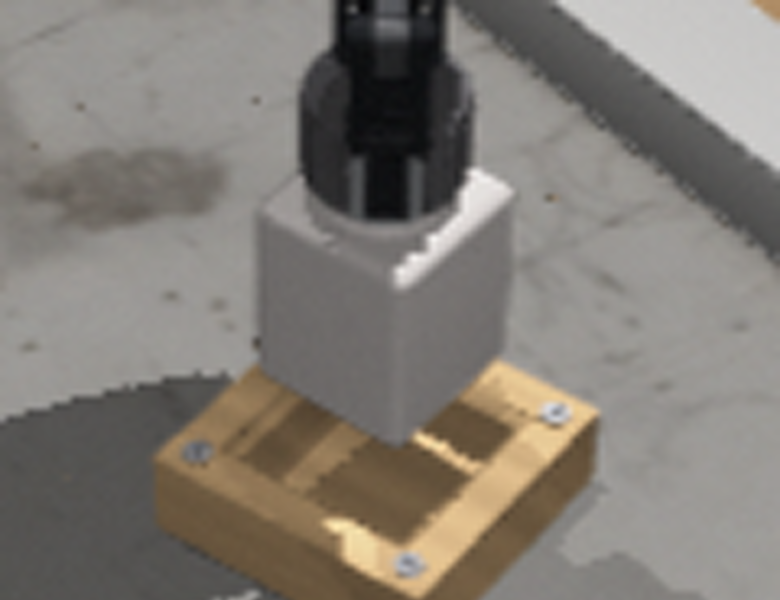

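```bash
python3 - <<'E'
from h import *
o=lambda a,b:(a/6.5-.5+.5/6.5+275,b/6.5-.5+.5/6.5+215)
def seg(p,q,z):
    A,B=[ray('scene',*o(*k),z)[:2] for k in(p,q)];e=B-A;print(A.round(1),B.round(1),'yaw',(np.degrees(np.arctan2(e[1],e[0]))%90).round(1));return A,B
seg((272,370),(385,434),66);seg((415,431),(500,357),66)
seg((270,213),(385,281),142);seg((415,275),(508,193),142)
# block
seg((160,462),(420,600),34);seg((430,590),(595,415),34)
# predicted silhouette extents for jar at (517.5,-139.5), yaw 17.5 in c7b px
def sil(cx,cy,yaw,z):
    c=[];a=np.radians(yaw)
    for i in range(4):
        for b in np.radians(np.arange(0,91,10)):
            k=np.radians(45+90*i);v=26*np.sqrt(2)*np.array([np.cos(k),np.sin(k)])+6*np.array([np.cos(b+np.radians(90*i)),np.sin(b+np.radians(90*i))])
            c.append([cx+v[0]*np.cos(a)-v[1]*np.sin(a),cy+v[0]*np.sin(a)+v[1]*np.cos(a),z])
    p=np.array([proj('scene',x) for x in c]);p=(p-[275,215]+.5)*6.5;return p[:,0].min().round(),p[:,0].max().round()
for z in(80,130):print(z,sil(517.2,-140,17.5,z),sil(517.2,-140,21,z),sil(520.2,-140,17.5,z))
a=np.radians(-162.5);print((proj('scene',[517+26*np.cos(a),-140+26*np.sin(a),145])-[275,215]+.5)*6.5)
im=cv2.imread('pics/s3.png');g=cv2.cvtColor(im,cv2.COLOR_BGR2GRAY).astype(int)
for v in(258,262,266):print(v,g[v,308:324],g[v,345:360])
E
```

```text
[ 487.2 -119.2] [ 499.8 -166.8] yaw 14.8
[ 508.8 -171.6] [ 554.6 -160.1] yaw 14.1
[ 483.7 -123.8] [ 494.1 -172.3] yaw 12.0
[ 503.5 -175.7] [ 553.  -161.6] yaw 15.9
[ 448.3 -106.5] [ 482.2 -210.1] yaw 18.1
[ 487.6 -208.5] [ 585.4 -177.1] yaw 17.8
80 (np.float64(255.0), np.float64(503.0)) (np.float64(256.0), np.float64(502.0)) (np.float64(262.0), np.float64(510.0))
130 (np.float64(253.0), np.float64(509.0)) (np.float64(254.0), np.float64(507.0)) (np.float64(261.0), np.float64(516.0))
[335.1237241 235.7190613]
258 [153 153 152 150 152 146 123 103 107 105 108 106 109 108 109 108] [116 115 116 114 113 115 112 114 124 146 147 139 134 139 146]
262 [131 137 149 151 150 146 124 103 106 108 109 106 106 107 108 110] [115 113 113 113 110 112 112 120 140 150 151 149 147 143 144]
266 [153 151 152 152 151 146 124 102 106 105 107 108 107 107 105 108] [113 111 111 110 111 110 110 123 146 151 154 151 151 150 152]
```

The jar hangs level over the pocket with its mark at c7b (330,243), so the mark points to −162.5° as expected. Its edges read about 3° clockwise of the block, so I correct that and lower it.

```bash
python3 -m jog '[0,0.05,0.8,0,0,-0.05,0,0,0.05,1.8,0,0,-0.05,0,0,0.05,2.6,0,0,-0.05,0,0,0.05,3.2,0,0,-0.05,0,0,0.05,3.2,0,0,-0.05,0]'; python3 - <<'E'
from h import *
s=shot('scene','s4.png')
cv2.imwrite('pics/c8.png',cv2.resize(s[230:330,285:385],(600,600),interpolation=cv2.INTER_CUBIC))
go(517,-140,114)
E
```

```text
time_s: 6.85
tcp_pos: [516.8, -140.0, 140.8]
orientation: [-0.928, -3.0, 0.0]
force: [-0.1, 0.7, -4.1]
width: 53.7
t 6.9 tcp [ 517.  -140.   141.2] jawyaw 55.6 q6 0.34 F [ 1.2 -0.1 -4.1] w 53.6 tau [ 0.02 -0.02 -0.03]
d cm [0.01 0.   2.72] rv [-0. -0. -0.]
```

View pics/c8.png

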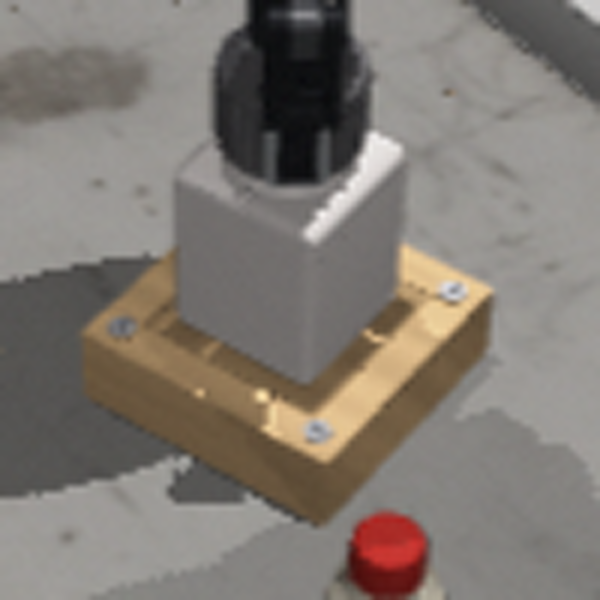

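Aligned: the gaps along both near walls look even (c8 ≈ 240,370 and 370,345). I lower it slowly.

```bash
python3 -m jog '[0,0,0.4,0,0,0,0,0,0,0.8,0,0,0,0,0,0,1.2,0,0,0,0]';python3 -m jog '[0,0,0.4,0,0,0,0,0,0,0.8,0,0,0,0,0,0,1.1,0,0,0,0]'; python3 -m jog '[0,0,0.2,0,0,0,0,0,0,0.2,0,0,0,0]'; python3 -c "
from h import *
go(517,-140,114)"
```

```text
time_s: 7.28
tcp_pos: [517.1, -140.1, 129.1]
orientation: [-0.928, -3.001, 0.0]
force: [-0.1, -0.3, -5.6]
width: 53.2
time_s: 7.65
tcp_pos: [517.1, -140.0, 118.0]
orientation: [-0.928, -3.001, 0.0]
force: [0.1, 0.3, -4.3]
width: 53.7
time_s: 7.9
tcp_pos: [517.1, -140.0, 116.2]
orientation: [-0.928, -3.001, 0.0]
force: [0.2, -0.1, -4.5]
width: 53.3
t 7.9 tcp [ 517.1 -140.   116.2] jawyaw 55.6 q6 0.34 F [ 0.2 -0.1 -4.5] w 53.3 tau [-0.05  0.01  0.04]
d cm [ 0.01 -0.    0.22] rv [-0. -0. -0.]
```

```bash
python3 -m jog '[0,0,0.1,0,0,0,0,0,0,0.15,0,0,0,0,0,0,0.2,0,0,0,0,0,0,0.2,0,0,0,0]'; python3 -m jog '[0,0,0.05,0,0,0,0,0,0,0.1,0,0,0,0]';  python3 - <<'E'
from h import *
s=shot('scene','s5.png')
cv2.imwrite('pics/c9.png',cv2.resize(s[235:315,290:370],(600,600),interpolation=cv2.INTER_CUBIC))
go(517,-140,114)
E
```

```text
time_s: 8.4
tcp_pos: [517.7, -140.1, 115.0]
orientation: [0.927, 3.0, 0.0]
force: [-0.1, 1.7, 5.3]
width: 53.4
time_s: 8.65
tcp_pos: [518.3, -140.1, 114.7]
orientation: [0.927, 2.999, 0.001]
force: [-0.0, 2.9, 13.0]
width: 53.4
t 8.7 tcp [ 518.3 -140.   114.7] jawyaw 55.6 q6 0.34 F [ 0.1  3.  12. ] w 53.3 tau [ 0.38  0.2  -0.02]
d cm [ 0.11 -0.07  0.07] rv [ 0.002  0.003 -0.   ]
```

View pics/c9.png

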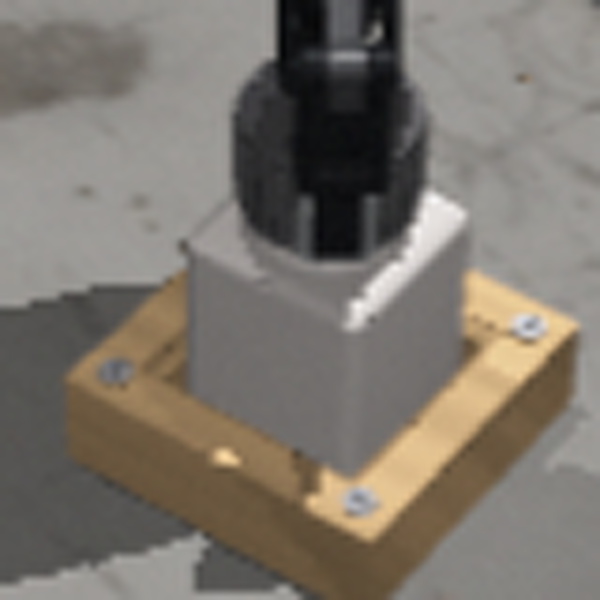

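The jar bottomed at TCP z≈115, 6 mm above its bench grasp height, and the upward force rose to 12 N, so it is seated on the pocket floor. Next I unscrew counter-clockwise (negative about tool z).

```bash
python3 -m jog '[0,0,-0.05,0,0,-0.06,0,0,0,-0.05,0,0,-0.12,0,0,0,-0.05,0,0,-0.2,0,0,0,-0.05,0,0,-0.28,0,0,0,-0.06,0,0,-0.36,0]';python3 -c "
from h import *
go(517,-140,115)"; python3 -m jog '[0,0,-0.01,0,0,-0.08,0,0,0,-0.02,0,0,-0.16,0,0,0,-0.03,0,0,-0.24,0]'; python3 -c "
from h import *
go(517,-140,115)"
```

```text
time_s: 9.32
tcp_pos: [518.0, -140.7, 115.1]
orientation: [0.372, 3.117, -0.002]
force: [-0.2, -1.1, 8.6]
width: 53.1
t 9.32 tcp [ 518.  -140.7  115.1] jawyaw 76.4 q6 -0.03 F [-0.2 -1.1  8.6] w 53.1 tau [-0.24  0.03 -0.26]
d cm [0.11 0.04 0.01] rv [-0.001  0.003  0.   ]
time_s: 9.7
tcp_pos: [518.4, -140.4, 115.4]
orientation: [-0.004, 3.139, -0.001]
force: [1.9, 1.4, 6.7]
width: 53.2
t 9.7 tcp [ 518.4 -140.4  115.4] jawyaw 90.1 q6 -0.27 F [1.9 1.4 6.7] w 53.2 tau [ 0.11 -0.33 -0.29]
d cm [0.14 0.04 0.04] rv [-0.001  0.003  0.   ]
```

```bash
python3 -m jog '[0,0,-0.01,0,0,-0.08,0,0,0,-0.02,0,0,-0.16,0,0,0,-0.03,0,0,-0.24,0,0,0,-0.03,0,0,-0.32,0,0,0,-0.04,0,0,-0.4,0]'; python3 -c "
from h import *
go(517,-140,115)"; python3 -m jog '[0,0,0,0,0,-0.08,0,0,0,-0.01,0,0,-0.16,0,0,0,-0.02,0,0,-0.21,0]'; python3 - <<'E'
from h import *
s=shot('scene','s6.png')
cv2.imwrite('pics/c10.png',cv2.resize(s[235:315,290:370],(600,600),interpolation=cv2.INTER_CUBIC))
go(517,-140,115)
E
```

```text
time_s: 10.32
tcp_pos: [518.7, -140.2, 115.9]
orientation: [-0.628, 3.075, -0.002]
force: [2.5, 1.7, 7.4]
width: 53.2
t 10.32 tcp [ 518.7 -140.2  115.9] jawyaw 113.1 q6 -0.67 F [2.5 1.7 7.4] w 53.2 tau [ 0.38 -0.51 -0.24]
d cm [0.15 0.08 0.09] rv [-0.002  0.003  0.   ]
time_s: 10.7
tcp_pos: [518.8, -140.2, 116.2]
orientation: [-0.946, 2.992, -0.003]
force: [1.9, 2.4, 8.9]
width: 53.4
t 10.75 tcp [ 518.8 -140.2  116.2] jawyaw 125.2 q6 -0.88 F [1.6 2.3 8.7] w 53.4 tau [ 0.4  -0.43 -0.05]
d cm [0.14 0.12 0.12] rv [-0.003  0.003  0.   ]
```

View pics/c10.png

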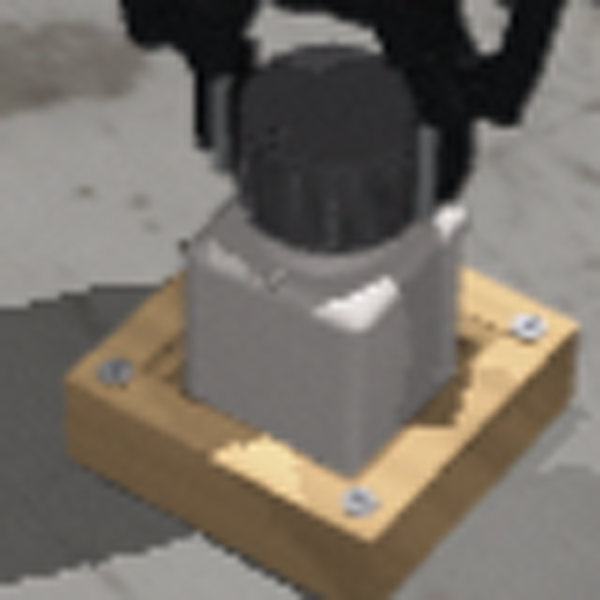

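The cap top now shows between the fingers (c10 ≈ 330,100), with the mark at c10 (272,278). I enhance the crop to find the bar.

```bash
python3 - <<'E'
from h import *
S=cv2.imread('pics/s6.png')[238:278,312:352].astype(float)
a=np.clip((S-15)*5,0,255).astype(np.uint8)
b=cv2.imread('pics/s6.png')[255:285,312:342]
cv2.imwrite('pics/c11.png',np.hstack([cv2.resize(a,(400,400),interpolation=cv2.INTER_CUBIC),cv2.resize(b,(400,400),interpolation=cv2.INTER_CUBIC)]))
for b in(-162.5,-172,-182,-152):
    d=np.array([np.cos(np.radians(b)),np.sin(np.radians(b))]);print(b,((proj('scene',[*(np.array([517.5,-140])+20*d),134])-[312,238]+.5)*10).round(),((proj('scene',[*(np.array([517.5,-140])+28*d),86])-[312,255]+.5)*13.3).round())
E
```

```text
-162.5 [164. 156.] [187. 228.]
-172 [152. 149.] [165. 215.]
-182 [142. 141.] [146. 199.]
-152 [179. 162.] [214. 239.]
```

View pics/c11.png

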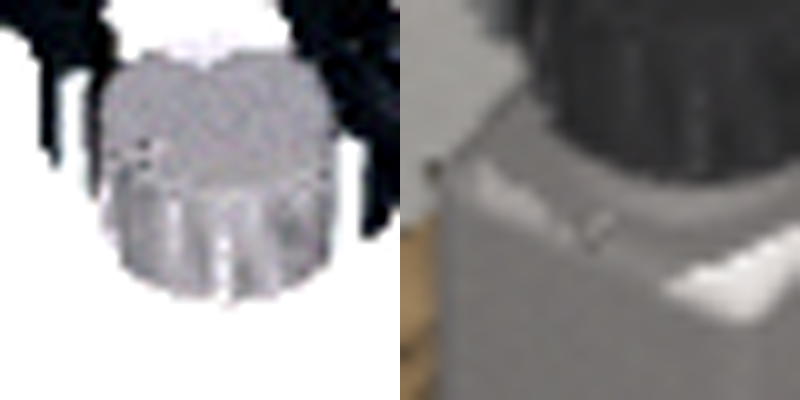

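```bash
python3 - <<'E'
from h import *
# cap top centre from crop: extents
for u,v in((112,155),(130,152),(145,145),(148,162),(140,153)):
    w=ray('scene',u/10-.5+312,v/10-.5+238,133)[:2];d=w-[517.5,-140];print(u,v,w.round(1),np.hypot(*d).round(1),np.degrees(np.arctan2(d[1],d[0])).round(0))
for b in range(0,360,60):
    d=27.5*np.array([np.cos(np.radians(b)),np.sin(np.radians(b))]);print(b,((proj('scene',[517.5+d[0],-140+d[1],133])-[312,238]+.5)*10).round())
for u,v in((180,220),(195,225),(205,220)):
    w=ray('scene',u/13.33-.5+312,v/13.33-.5+255,86)[:2];d=w-[517.5,-140];print(u,v,w.round(1),np.hypot(*d).round(1),np.degrees(np.arctan2(d[1],d[0])).round(0))
E
```

```text
112 155 [ 490.4 -138.4] 27.2 177.0
130 152 [ 494.  -139.9] 23.5 180.0
145 145 [ 498.  -139.9] 19.5 180.0
148 162 [ 495.2 -144.7] 22.8 -168.0
140 153 [ 495.6 -141.4] 22.0 -176.0
0 [319.  61.]
60 [203.  28.]
120 [101.  76.]
180 [115. 160.]
240 [235. 195.]
300 [338. 144.]
180 220 [ 491.1 -146.1] 27.1 -167.0
195 225 [ 492.4 -148.5] 26.5 -161.0
205 220 [ 494.4 -148.5] 24.6 -160.0
```

The bar (c11 ≈ 132,152) lies at about −177° and the mark (c11 ≈ 597,223) at about −160°, so roughly 16° remain.

```bash
python3 -m jog '[0,0,0,0,0,-0.08,0,0,0,-0.01,0,0,-0.16,0,0,0,-0.01,0,0,-0.24,0]'; python3 -c "
from h import *
go(517,-140,115)";python3 -m jog '[0,0,0,0,0,-0.04,0,0,0,0,0,0,-0.05,0]'; python3 - <<'E'
from h import *
s=shot('scene','s7.png')
go(517,-140,115)
S=s[238:278,312:352].astype(float)
a=np.clip((S-15)*5,0,255).astype(np.uint8)
b=s[255:285,312:342]
cv2.imwrite('pics/c12.png',np.hstack([cv2.resize(a,(400,400),interpolation=cv2.INTER_CUBIC),cv2.resize(b,(400,400),interpolation=cv2.INTER_CUBIC)]))
E
```

```text
time_s: 11.12
tcp_pos: [518.6, -140.2, 116.5]
orientation: [-1.298, 2.857, -0.003]
force: [0.6, 1.8, 11.9]
width: 53.4
t 11.12 tcp [ 518.6 -140.2  116.5] jawyaw 138.9 q6 -1.12 F [ 0.6  1.8 11.9] w 53.4 tau [ 0.36 -0.2  -0.07]
d cm [0.09 0.14 0.15] rv [-0.003  0.002  0.   ]
time_s: 11.38
tcp_pos: [518.7, -140.2, 116.5]
orientation: [-1.367, 2.825, -0.003]
force: [0.4, 2.3, 11.1]
width: 53.3
t 11.43 tcp [ 518.6 -140.2  116.5] jawyaw 141.6 q6 -1.17 F [ 0.7  1.5 12.9] w 53.4 tau [ 0.41 -0.16 -0.06]
d cm [0.09 0.14 0.15] rv [-0.003  0.002  0.   ]
```

View pics/c12.png

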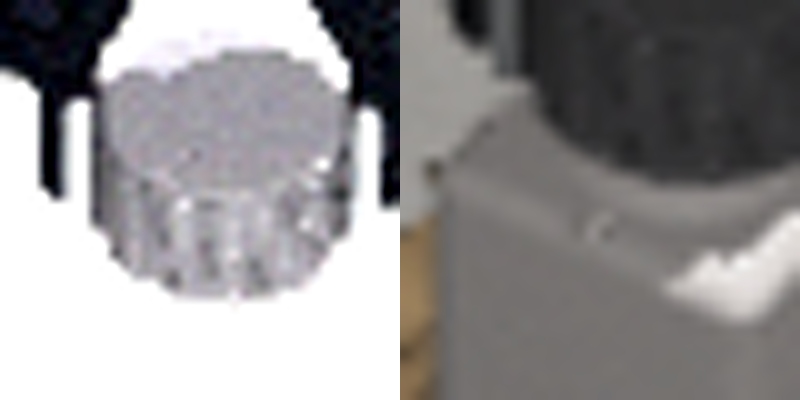

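```bash
python3 - <<'E'
from h import *
for u,v in((192,155),(180,165)):
    w=ray('scene',u/10-.5+312,v/10-.5+238,134)[:2];d=w-[518,-140];print(u,v,w.round(1),np.hypot(*d).round(1),np.degrees(np.arctan2(d[1],d[0])).round(0))
for r,b in((19.5,-163.6),(22.8,-152),(22,-160)):
    d=r*np.array([np.cos(np.radians(b)),np.sin(np.radians(b))]);print(b,((proj('scene',[517.5+d[0],-140+d[1],134])-[312,238]+.5)*10).round())
s=cv2.imread('pics/s7.png')[248:260,320:340].mean(2).astype(int);print(s)
E
```

```text
192 155 [ 503.4 -149.3] 17.3 -147.0
180 165 [ 499.5 -150.4] 21.2 -151.0
-163.6 [164. 154.]
-152 [173. 170.]
-160 [162. 163.]
[[70 32 39 47 45 48 47 46 48 47 47 47 47 47 46 48 47 47 45 47]
 [77 32 39 46 47 46 47 47 45 46 47 46 48 46 47 46 46 48 46 47]
 [76 33 37 48 47 46 48 47 46 46 47 48 48 47 47 46 47 47 48 48]
 [75 31 36 47 46 48 48 46 46 46 46 46 45 46 49 47 48 47 46 45]
 [75 29 34 45 47 48 46 47 47 46 46 47 47 46 47 47 47 46 47 47]
 [77 31 36 39 46 47 46 48 47 48 51 42 47 47 48 48 47 47 48 48]
 [75 31 34 35 43 48 46 48 49 48 46 47 48 46 48 46 47 47 47 46]
 [76 30 35 38 42 45 48 52 53 46 47 48 48 47 49 47 47 47 47 47]
 [75 32 35 39 46 46 37 46 50 53 47 48 48 46 47 48 47 47 48 52]
 [74 33 35 38 43 44 40 46 46 48 52 50 51 52 53 52 55 52 50 50]
 [77 34 36 39 43 48 43 43 43 53 64 48 42 44 50 53 52 52 52 47]
 [75 31 37 39 44 47 43 41 45 53 53 49 47 50 51 52 51 52 57 49]]
```

Torque about the axis fell to about 0.06 N m and the upward push rose to 12 N, which is consistent with free threads (bar ≈ −155°, mark ≈ −160°). I try a gentle straight lift.

```bash
python3 -m jog '[0,0,-0.1,0,0,0,0,0,0,-0.2,0,0,0,0,0,0,-0.3,0,0,0,0]';python3 -m jog '[0,0,-0.15,0,0,0,0,0,0,-0.3,0,0,0,0,0,0,-0.4,0,0,0,0]'; python3 - <<'E'
from h import *
s=shot('scene','s8.png')
go(517,-140,115)
cv2.imwrite('pics/c13.png',cv2.resize(s[235:315,290:370],(600,600),interpolation=cv2.INTER_CUBIC))
E
```

```text
time_s: 11.8
tcp_pos: [518.0, -140.1, 118.7]
orientation: [-1.366, 2.827, -0.002]
force: [0.9, 2.2, 2.6]
width: 53.4
time_s: 12.18
tcp_pos: [516.7, -140.0, 121.6]
orientation: [1.366, -2.828, -0.001]
force: [1.0, 0.8, -1.8]
width: 53.3
t 12.22 tcp [ 516.8 -140.   121.7] jawyaw 141.6 q6 -1.16 F [-0.1  0.9 -1.8] w 53.2 tau [ 0.15 -0.11  0.05]
d cm [-0.02 -0.02  0.67] rv [ 0.001 -0.001  0.   ]
```

View pics/c13.png

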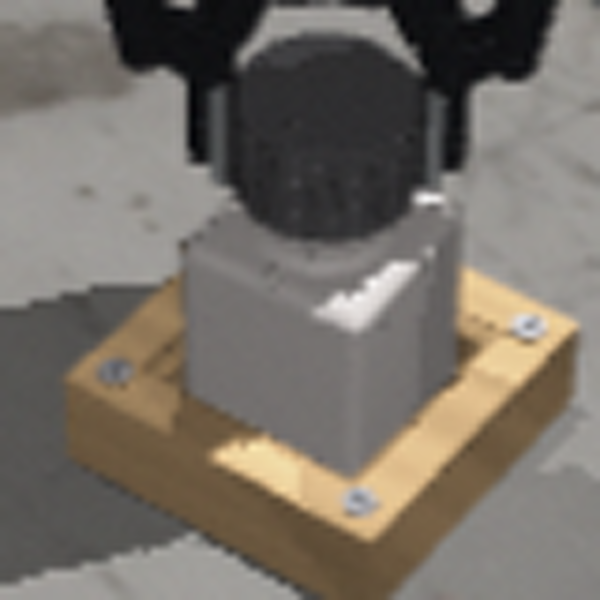

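The cap has risen while the jar stayed put (front corner still at c13 350,470), and the load is only −1.8 N. I carry on straight up.

```bash
python3 -m jog '[0,0,-0.3,0,0,0,0,0,0,-0.6,0,0,0,0,0,0,-0.9,0,0,0,0,0,0,-1.2,0,0,0,0]';python3 -m jog '[0,0,-0.4,0,0,0,0,0,0,-0.8,0,0,0,0,0,0,-1.2,0,0,0,0,0,0,-1.5,0,0,0,0,0,0,-1.5,0,0,0,0]'; python3 - <<'E'
from h import *
s=shot('scene','s9.png');t=shot('top','t9.png')
go(517,-140,148)
cv2.imwrite('pics/c14.png',cv2.resize(s[225:315,285:375],(600,600),interpolation=cv2.INTER_CUBIC))
E
```

```text
time_s: 12.72
tcp_pos: [517.2, -140.2, 134.2]
orientation: [1.367, -2.829, 0.001]
force: [0.2, 0.6, -0.8]
width: 53.3
time_s: 13.35
tcp_pos: [517.3, -140.1, 149.2]
orientation: [-1.367, 2.828, -0.001]
force: [0.2, -0.8, -1.1]
width: 53.5
t 13.45 tcp [ 517.1 -140.   148.9] jawyaw 141.6 q6 -1.16 F [-0.5  0.6 -0.4] w 53.2 tau [ 0.02 -0.01  0.  ]
d cm [0.   0.01 0.09] rv [ 0. -0.  0.]
```

View pics/c14.png

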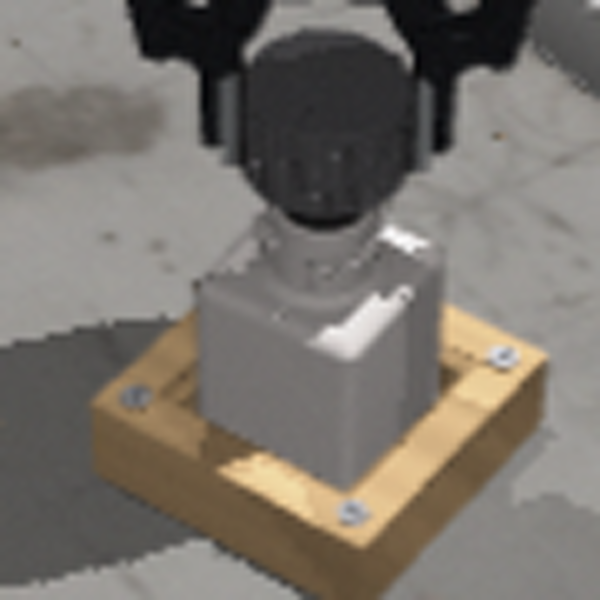

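View pics/s9.png

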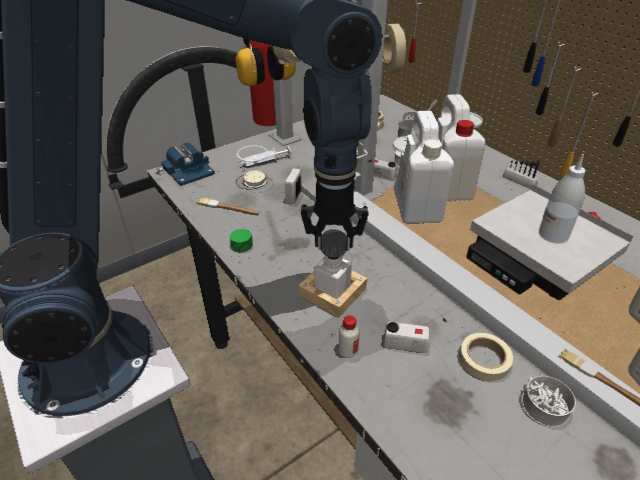

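The cap hangs level above the bare threaded neck (c14 neck ≈ 320,260). The jar's front corner is at scene (336.8,297.8), against (336.7,297.7) when it was pressed down, so it is still seated. The bystanders are at the pixels where they started. Handing in.

```bash
python3 -c "
from h import *
finish_job()"
```

```text
the job is handed in; nothing more can be done
```

The job is handed in at about 13.5 s. The jar is seated in the pocket, and the cap is unscrewed and held above the open mouth.

- **Seating:** I carried the jar by its cap and turned it about 13° to line up with the pocket. It bottomed at TCP z ≈ 115, 6 mm above its bench grasp height, and the upward force rose to 12 N.
- **Unscrewing:** I turned the cap about 86° counter-clockwise. The axial torque then fell from about 0.29 to 0.06 N m, and the cap lifted straight off on the first try.
- **Last checks:**
  - The tool carries about 0.4–1 N, roughly the cap alone, and the cap is level.
  - The rim is about 130 mm above the bench by calculation, against 122 mm at most for the sealing ring.
  - The jar's front corner is within 0.1 pixel of where it was when pressed down.
  - The thermometer, timer and small bottle appear unmoved in the scene picture.
- **Disagreements:**
  - The carry over the pocket overshot by about 30 mm in mid-air, and I corrected it before lowering.
  - The bar's final angle could only be read to a few degrees (about −155° against −160° for the mark). The torque drop and the free lift settled it.
  - I took a last top picture but did not view it, because the arm hid the block from that camera.

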